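# Find the warped template by rocking it on the stone slab

## Robot

A 7-joint arm with a two-finger parallel gripper is mounted at the origin on the work surface. World frame = base frame: x ahead of the robot, y to its left, z up, the work surface at z = 0. Lengths are in m, angles in rad, forces in N, time in s.
With the tool pointing down it reaches from about 0.425 to 0.875 m from the base axis. Payload 4.7 kg.
Tool frame: the origin (TCP) lies on the centre line of the jaws, within the pads' length; the fingertips stand ahead of it and the grasp point (between the pads) lies 2 mm behind it (nose_length is the z of the fingertips in the tool frame, in m); z points along the fingers, y is the line along which they close (so a half turn about z gives the same grasp; the last joint's range is limited). The gripper opens to 87 mm and grips with 3 to 60 N. Pads are 19 mm wide; open, the fingers measure 117 mm over their backs; the gripper's body (75 mm by 190 mm) begins 51 mm behind the grasp point.
Start: joints at [1.354, 0.321, -0.07, 1.45, 0.023, 1.371, -0.057], TCP at [0.149, -0.633, 0.24] pointing down, gripper open.
Joint ranges: [-2.86, 2.86], [-0.3, 2.09], [-1.38, 1.24], [0.06, 2.45], [-1.56, 4.7], [0.09, 2.05], [-2.69, 2.69]. Speed limits (rad/s): [2.57, 2.57, 3.14, 3.14, 3.14, 3.14, 3.14].

## Interface

Orientations are given as a rotation vector (axis times angle).
In Python, from bench import * gives the robot as it stands.
- The arm moves only by the tool send_rows, never from a script. Its arguments are lists of equal length, an entry for each row: "xyz": the shift along the tool's x, y, z in mm, a list of three; "dr": the turn, a rotation vector about the tool's x, y, z in rad, a list of three. A call has exactly 10 rows; each row is the pose to reach, as a shift and turn from the pose commanded when the call began, along the tool's axes at that moment; what a row does not reach only later rows make up. A row lasts 1/12 s, in which the tool goes at most 41.7 mm and 7.16 degrees, less where a joint would pass 70% of its speed; a pose out of reach is approached as far as the arm can. A call with a gripper value outside its range is refused whole. "jaw" is the finger opening in mm, from 0 to 87, set as the call begins (left out, the last holds). The fingers move at their own pace and stop on an object; "grip_force" is the grip in N (left out, the last holds). Time passes only in rows, so rows that repeat a pose let the fingers close, or fill a call up. It gives the time, the measured TCP pose, the force, the opening and the grip force at its end, in the units of the state.
- get_state(): the state, without advancing time (a new reading comes with each control period).
- get_image(name): name is "scene" or "top"; returns the picture (384x512x3 uint8, red, green, blue); there is no depth.
- calibration(name): a dict with "vfov" (degrees; the focal length in pixels is half the picture's height over the tangent of half this angle, whatever the lens; pixels are square), "cx", "cy" (the principal point, pixels), "k1" (the pictures are not rectified: a ray, as slopes to the right and down, at radius r is drawn at 1 + k1 r^2 times it, then the intrinsics apply), "rvec" (rotation vector, rad) and "tvec" (3), from world to camera coordinates, as OpenCV has them. Camera axes: x right, y down, z forward; pixel columns grow to the right and rows downward; lengths in m; the calibration is good to about 2 mm. A picture is of the moment at which its call begins. calibration takes no time and is no camera call.
- close_job(): hands the job in; it is judged then, once.
The state is a dict: "time": time; "joint_positions": joint angles; "qd": joint speeds; "joint_torque": joint torques, N m; "position": TCP position; "tool_rot": TCP orientation; "ft_force": force on the tool from outside, world axes, zero at the start; "torque": the same for the moment, N m; "grip_width": opening from 0.0 (shut) to 1.0 (fully open); "grip_force": force on a finger pad.
Only numpy, scipy, OpenCV 4.12 (cv2) and the standard library are available. Lean on these libraries where they do the work, as an engineer would, in place of code of your own. Each camera call takes 0.05 s, during which the arm holds its last target. There are 200 camera calls.

## Task

One of the two knobbed wooden templates on the stone slab is warped: test them where they lie by pressing lightly on their corners, one at a time, until you find the one that rocks, and hold its raised corner pressed down on the stone with about 10 N (at least 5) for half a second. Then lift that template by its knob and lay it gently flat on the floor of the grey tray. Leave the flat template where it lies, disturb nothing else, and never press a template on the stone or the tray with more than 30 N.

Things in the scene. Friction and masses are not known exactly. Their poses are not given: they have to be found in the camera images.
- slab: Polished stone slab that stays where it is, 260 x 400 mm and 30 mm thick, the flat reference surface, level. Origin at the centre of its underside; z up, y along its 400 mm side. Its top is 30 mm above its origin. It lies on a firm rubber mat that raises it by 0 to 11 mm, and gives about 1 mm per 40 N pressed on it.
- tray: Shallow grey open tray that stays where it is, outside 210 mm (its x) x 160 mm (its y) x 28 mm high, walls and floor 5 mm thick, standing on the table left or right of the slab (a divided notions box stands on the other side). Origin at the centre of its underside, z up. On rubber feet: gives about 1 mm per 10 N.
- template_1: Loose wooden template, about 0.3 kg: panel 140 (its x) x 100 (its y) x 10 mm, on the slab; turned knob in the middle (top 41 mm above the panel), steel hanging ring near the middle of its +x edge. Origin under the panel's middle. The two look alike; one is flat, one twisted: two diagonally opposite corners are 3 mm higher than the other two. Neither name nor place tells which.
- template_1_knob (a point): Grip centre of template_1's knob, 26 mm above the panel, axes as the template's; 26 mm diameter from 9 mm below to 11 mm above this point. The ring makes the +x end the heavier: a twisted panel rests with one of its -x corners some 6 mm off the slab; under 1 N on that corner rocks it over (the opposite corner rises), and it falls back when let go.
- template_1_nl (a point): Press point on template_1's top face near its corner towards -x, +y of the template: 58 mm from the middle along x and 38 mm along y (12 mm in from both edges). Axes as the template's.
- template_1_nr (a point): Press point on template_1's top face near its corner towards -x, -y of the template: 58 mm from the middle along x and 38 mm along y (12 mm in from both edges). Axes as the template's.
- template_1_fl (a point): Press point on template_1's top face near its corner towards +x, +y of the template: 58 mm from the middle along x and 38 mm along y (12 mm in from both edges). Axes as the template's.
- template_1_fr (a point): Press point on template_1's top face near its corner towards +x, -y of the template: 58 mm from the middle along x and 38 mm along y (12 mm in from both edges). Axes as the template's.
- template_2: Loose wooden template, about 0.3 kg: panel 140 (its x) x 100 (its y) x 10 mm, on the slab; turned knob in the middle (top 41 mm above the panel), steel hanging ring near the middle of its +x edge. Origin under the panel's middle. The two look alike; one is flat, one twisted: two diagonally opposite corners are 3 mm higher than the other two. Neither name nor place tells which.
- template_2_knob (a point): Grip centre of template_2's knob, 26 mm above the panel, axes as the template's; 26 mm diameter from 9 mm below to 11 mm above this point. The ring makes the +x end the heavier: a twisted panel rests with one of its -x corners some 6 mm off the slab; under 1 N on that corner rocks it over (the opposite corner rises), and it falls back when let go.
- template_2_nl (a point): Press point on template_2's top face near its corner towards -x, +y of the template: 58 mm from the middle along x and 38 mm along y (12 mm in from both edges). Axes as the template's.
- template_2_nr (a point): Press point on template_2's top face near its corner towards -x, -y of the template: 58 mm from the middle along x and 38 mm along y (12 mm in from both edges). Axes as the template's.
- template_2_fl (a point): Press point on template_2's top face near its corner towards +x, +y of the template: 58 mm from the middle along x and 38 mm along y (12 mm in from both edges). Axes as the template's.
- template_2_fr (a point): Press point on template_2's top face near its corner towards +x, -y of the template: 58 mm from the middle along x and 38 mm along y (12 mm in from both edges). Axes as the template's.
- weight: Brass pattern weight, 30 mm diameter, 26 mm high, standing on the slab between the templates; a bystander. Origin at the centre of its underside.
- spool: Thread spool, 32 mm diameter, 50 mm high; a bystander. Origin at the centre of its underside.
- tape_case: Round tape-measure case, 56 mm diameter, 16 mm high; a bystander. Origin at the centre of its underside.
- mug: Mug, 76 mm diameter, 85 mm high; a bystander. Origin at the centre of its underside.
- button_jar: Glass jar, 60 mm diameter, 75 mm high; a bystander. Origin at the centre of its underside.
- clapper: Wooden pressing block, 60 x 200 x 35 mm; a bystander. Origin at the centre of its underside.
Not all that is in view belongs to the job. Leave any green or orange look-alike of the template_2 alone.

How it is judged:
By the outcome, as a careful person would: the job done as asked, in the order asked, and still so for the second after the job is handed in, with the robot touching nothing.
It also fails if it takes over 67 s, if anything falls off the work surface, if the arm or the gripper's body presses on something with over 40 N, if the wrist force passes 120 N, or if a joint passes its speed limit or range.

## Working session

There is one attempt and no reset: what is moved stays moved. The work goes in short steps, Python scripts to look and compute and a tool call to move; the robot and the scene stay as the last step left them, time stands still between calls to the robot, and variables do not carry over. Pictures are saved under pics/ and viewed, at most 10 in all, crops included, and the job is handed in when it is done.

Besides the shell and the picture viewer there is one more tool, called after ">>>" as name(argument=value, ...) on one line, values as JSON. send_rows: Moves the arm, as the interface text tells. Its arguments: {"type":"object","properties":{"xyz":{"type":"array"},"dr":{"type":"array"},"jaw":{"type":"number"},"grip_force":{"type":"number"}},"required":["xyz","dr"]}

```bash
mkdir -p pics
python3 - <<'E'
from bench import *
import cv2
s=get_state();print(s)
try: print(nose_length)
except Exception as e: print(e)
for n in("scene","top"):
    im=get_image(n); cv2.imwrite(f"pics/{n}0.png",cv2.resize(im[:,:,::-1],(800,600),interpolation=cv2.INTER_CUBIC)); cv2.imwrite(f"{n}_raw.png",im[:,:,::-1]); print(calibration(n))
E
ls
```

```text
{'time': 0.0, 'joint_positions': array([ 1.35407413,  0.32181411, -0.07010082,  1.45171693,  0.02262782,
        1.37082876, -0.05686643]), 'qd': array([ 0.00068635,  0.00208984,  0.00037438,  0.00271687, -0.00165949,
        0.00111464,  0.00012829]), 'joint_torque': array([ 3.74094925e-04, -4.91282523e+01, -4.03197370e-01, -3.12528276e+01,
       -6.37278683e-02,  4.34586941e-02,  1.87533419e-04]), 'position': array([ 0.14853144, -0.63223488,  0.23844637]), 'tool_rot': array([-3.11874233e+00, -3.61679857e-01,  5.51754101e-04]), 'ft_force': array([ 0.53257191, -0.27599812,  0.73752115]), 'torque': array([-0.03525179, -0.04899538, -0.00197006]), 'grip_force': 0.0, 'grip_width': 0.9971534418346255}
0.017
{'vfov': 48.79822774656423, 'cx': 255.415744168506, 'cy': 191.84051477633372, 'k1': -0.14877392473593556, 'rvec': array([ 1.05708774,  2.5867839 , -0.81547409]), 'tvec': array([ 0.40464476, -0.28398312,  1.36200742])}
{'vfov': 51.309972858205995, 'cx': 255.61575327296407, 'cy': 189.9871509933429, 'k1': 0.016048402666319055, 'rvec': array([ 2.04557522, -2.17009638,  0.23801063]), 'tvec': array([0.04407075, 0.55844987, 0.95371745])}
pics
scene_raw.png
top_raw.png
```

View pics/top0.png

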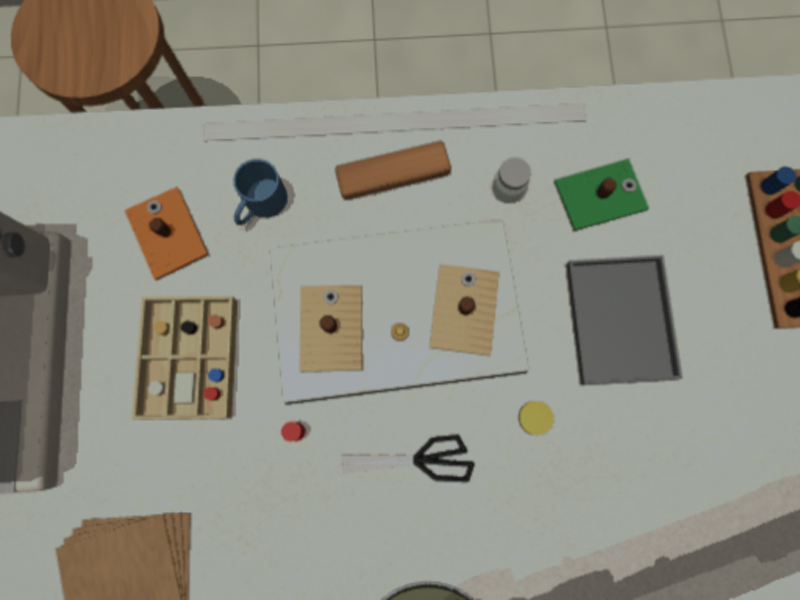

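View pics/scene0.png

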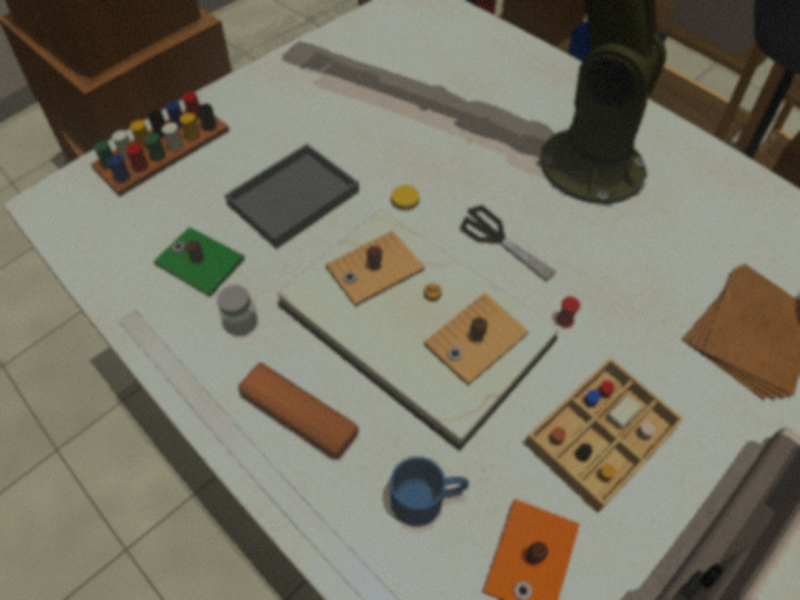

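The top view (800 px scale) shows the slab in the middle. One template is at about (330,328) and the other at (465,310), both with rings towards the far side. The weight is at (400,331) between them, the tray at (622,320) on the right (-y), and the spool at (292,431). The scene view agrees.

```bash
cat > h.py <<'E'
from bench import *
import cv2, numpy as np
from scipy.spatial.transform import Rotation as R
def K(n):
    c=calibration(n); f=192/np.tan(np.radians(c['vfov'])/2)
    return np.array([[f,0,c['cx']],[0,f,c['cy']],[0,0,1]]),np.array([c['k1'],0,0,0]),c
def ray(n,px):
    k,d,c=K(n); u=cv2.undistortPoints(np.array(px,float).reshape(-1,1,2),k,d).reshape(-1,2)
    M=cv2.Rodrigues(c['rvec'])[0]; o=-M.T@c['tvec']
    v=np.c_[u,np.ones(len(u))]@M; return o,v
def plane(n,px,z):
    o,v=ray(n,px); return o+v*((z-o[2])/v[:,2])[:,None]
def proj(n,P):
    k,d,c=K(n); return cv2.projectPoints(np.array(P,float).reshape(-1,1,3),c['rvec'],c['tvec'],k,d)[0].reshape(-1,2)
def tri(a,b):
    (o1,v1),(o2,v2)=ray('top',a),ray('scene',b); out=[]
    for p,q in zip(v1,v2):
        s=np.linalg.lstsq(np.c_[p,-q],o2-o1,rcond=None)[0]; out.append(((o1+p*s[0])+(o2+q*s[1]))/2)
    return np.array(out)
def quad(m):
    "corners of blob: convex hull, fit to 4 sides via approx + line refit"
    c=max(cv2.findContours(m,cv2.RETR_EXTERNAL,cv2.CHAIN_APPROX_NONE)[0],key=cv2.contourArea)
    h=cv2.convexHull(c); 
    for e in np.arange(.01,.2,.005):
        q=cv2.approxPolyDP(h,e*cv2.arcLength(h,True),True)
        if len(q)<=4: break
    q=q.reshape(-1,2).astype(float); pts=c.reshape(-1,2).astype(float); L=[]
    for i in range(len(q)):
        a,b=q[i],q[(i+1)%len(q)]; d=(b-a)/np.linalg.norm(b-a); t=(pts-a)@d; n=abs((pts-a)@[-d[1],d[0]])
        s=pts[(n<2.5)&(t>4)&(t<np.linalg.norm(b-a)-4)]
        vx,vy,x,y=cv2.fitLine(s.astype(np.float32),cv2.DIST_HUBER,0,.01,.01).ravel(); L.append(np.cross([x,y,1],[x+vx,y+vy,1]))
    out=[]
    for i in range(len(q)):
        p=np.cross(L[i-1],L[i]); out.append(p[:2]/p[2])
    return np.array(out)
E
python3 - <<'E'
from h import *
np.set_printoptions(precision=4,suppress=True)
Z=.045
ims={n:cv2.imread(f'{n}_raw.png') for n in('top','scene')}
seeds={'A':{'top':(330,345),'scene':(485,312)},'B':{'top':(465,335),'scene':(400,250)}}
for t in seeds:
  Q={}
  for n,im in ims.items():
    hsv=cv2.cvtColor(im,cv2.COLOR_BGR2HSV); s=np.array(seeds[t][n])*.64
    m=cv2.inRange(hsv,(5,60,90),(30,255,255)); m=cv2.morphologyEx(m,cv2.MORPH_OPEN,np.ones((3,3)))
    N,l,st,ce=cv2.connectedComponentsWithStats(m); k=l[int(s[1]),int(s[0])]; mm=(l==k).astype(np.uint8)
    q=quad(mm); P=plane(n,q,Z); Q[n]=(q,P)
    print(t,n,k,st[k],len(q)); print(np.round(q,1).tolist()); print(P[:,:2], 'sides',np.linalg.norm(P-np.roll(P,-1,0),axis=1),'mean',P.mean(0))
    # knob blob inside hull
    x0,y0,w,h,_=st[k]; 
  a,b=Q['top'],Q['scene']
  idx=[int(np.argmin(np.linalg.norm(b[1]-p,axis=1))) for p in a[1]]
  print('tri',tri(a[0],b[0][idx]), tri(a[0],b[0][idx]).mean(0))
# tray
for n,im in ims.items():
  hsv=cv2.cvtColor(im,cv2.COLOR_BGR2HSV); s=np.array({'top':(622,320),'scene':(295,195)}[n])*.64
  m=cv2.inRange(hsv,(0,0,0),(180,70,115)); m=cv2.morphologyEx(m,cv2.MORPH_OPEN,np.ones((3,3)))
  N,l,st,ce=cv2.connectedComponentsWithStats(m); k=l[int(s[1]),int(s[0])]
  q=quad((l==k).astype(np.uint8)); P=plane(n,q,.028)
  print('tray',n,k,st[k],np.round(q,1).tolist()); print(P[:,:2],np.linalg.norm(P-np.roll(P,-1,0),axis=1),P.mean(0))
# slab corners (top) and others
for nm,px,z in(('weight',(400,330),.06),('spool',(292,430),.05),('tape',(537,418),.016)):
  print(nm,plane('top',[np.array(px)*.64],z))
E
```

```text
A top 9 [ 192  183   40   55 1974] 4
[[231.0, 183.0], [231.0, 236.0], [191.8, 236.0], [192.5, 183.0]]
[[0.586  0.0734]
 [0.449  0.0796]
 [0.4548 0.178 ]
 [0.5918 0.1729]] sides [0.1371 0.0986 0.1371 0.0997] mean [0.5204 0.126  0.045 ]
A scene 19 [ 272  188   66   57 1877] 4
[[309.9, 186.5], [338.4, 211.9], [298.5, 246.5], [270.4, 218.4]]
[[0.4395 0.0753]
 [0.4472 0.1792]
 [0.593  0.1739]
 [0.5846 0.0712]] sides [0.1042 0.1459 0.1031 0.1452] mean [0.5161 0.1249 0.045 ]
tri [[0.5856 0.0728 0.0478]
 [0.4473 0.0795 0.0571]
 [0.4528 0.1791 0.0519]
 [0.5922 0.1733 0.0432]] [0.5195 0.1262 0.05  ]
B top 8 [ 275  170   44   57 1900] 4
[[281.4, 169.4], [318.4, 174.2], [313.2, 226.3], [275.0, 221.5]]
[[ 0.6148 -0.0597]
 [ 0.5961 -0.1549]
 [ 0.4612 -0.1289]
 [ 0.4792 -0.0335]] sides [0.097  0.1373 0.0971 0.1381] mean [ 0.5378 -0.0943  0.045 ]
B scene 16 [ 209  148   62   47 1497] 4
[[251.0, 147.1], [272.6, 171.6], [226.7, 194.9], [207.4, 168.8]]
[[ 0.455  -0.1325]
 [ 0.4743 -0.0285]
 [ 0.6148 -0.0586]
 [ 0.5941 -0.1595]] sides [0.1057 0.1437 0.1031 0.1417] mean [ 0.5345 -0.0948  0.045 ]
tri [[ 0.6147 -0.0594  0.0443]
 [ 0.5956 -0.1551  0.0497]
 [ 0.4601 -0.1274  0.0533]
 [ 0.477  -0.0305  0.047 ]] [ 0.5369 -0.0931  0.0486]
tray top 12 [ 362  164   74   82 5114] [[423.3, 163.6], [435.4, 241.9], [371.2, 245.6], [361.1, 167.6]]
[[ 0.6128 -0.4381]
 [ 0.4055 -0.4377]
 [ 0.4057 -0.2741]
 [ 0.6118 -0.2725]] [0.2073 0.1636 0.2061 0.1656] [ 0.5089 -0.3556  0.028 ]
tray scene 34 [ 144   93   86   66 3111] [[195.8, 91.9], [233.1, 119.7], [176.2, 159.1], [140.5, 126.4]]
[[ 0.407  -0.4384]
 [ 0.4068 -0.2604]
 [ 0.627  -0.2596]
 [ 0.6252 -0.439 ]] [0.178  0.2202 0.1794 0.2182] [ 0.5165 -0.3493  0.028 ]
weight [[0.5058 0.0133 0.06  ]]
spool [[0.3591 0.1916 0.05  ]]
tape [[ 0.3554 -0.2011  0.016 ]]
```

>>> send_rows(xyz=[[40,-39,0],[79,-78,0],[119,-117,0],[159,-156,0],[198,-194,0],[225,-220,0],[250,-245,0],[275,-270,0],[300,-294,0],[325,-318,0]], dr=[[0,0,0.04],[0,0,0.08],[0,0,0.12],[0,0,0.17],[0,0,0.21],[0,0,0.25],[0,0,0.29],[0,0,0.34],[0,0,0.38],[0,0,0.42]], jaw=0)

```text
time: 0.93
position: [0.3722, -0.2788, 0.2393]
tool_rot: [3.127, -0.3, -0.001]
ft_force: [1.1, -0.1, -0.1]
grip_width: 0.324
grip_force: 0.0
```

```bash
cat >> h.py <<'E'
np.set_printoptions(precision=4,suppress=True)
def st():
    s=get_state(); print('t',s['time'],'pos',s['position'],'tip',s['position'][2]-.017,'F',s['ft_force'],'T',s['torque'],'w',s['grip_width']*87,s['grip_force']); return s
def to(x,y,z,yaw):
    s=st(); M=R.from_rotvec(s['tool_rot']); W=R.from_euler('ZX',[yaw,180],degrees=True)
    print('shift mm',1000*M.inv().apply(np.array([x,y,z])-s['position']),'dr',(M.inv()*W).as_rotvec(),'q',s['joint_positions'])
E
python3 -c "
from h import *
to(.473,-.120,.14,-10.9)"
```

```text
t 0.9333 pos [ 0.3722 -0.2788  0.2393] tip 0.22233156065472504 F [ 1.1362 -0.1304 -0.1122] T [ 0.0099 -0.0305 -0.0298] w 28.19003345836772 0.0
shift mm [  68.8042 -175.145    99.2407] dr [ 0.0004  0.0004 -0.0011] q [ 0.9778 -0.0621 -0.374   1.876  -0.0229  1.3236 -1.1521]
```

>>> send_rows(xyz=[[12,-30,15],[24,-60,35],[36,-90,60],[47,-120,85],[58,-150,110],[69,-175,135],[69,-175,150],[69,-175,158],[69,-175,160],[69,-175,160]], dr=[[0,0,0],[0,0,0],[0,0,0],[0,0,0],[0,0,0],[0,0,0],[0,0,0],[0,0,0],[0,0,0],[0,0,0]])

```text
time: 1.77
position: [0.4718, -0.123, 0.0793]
tool_rot: [3.127, -0.299, -0.002]
ft_force: [-0.5, 0.3, 0.6]
grip_width: 0.002
grip_force: 0.0
```

```bash
python3 -c "
from h import *
to(.473,-.120,.075,-10.9)
im=get_image('top');p=proj('top',[[.473,-.12,.05],[.487,-.046,.05],[.460,.09,.05],[.463,.166,.05],[.519,.126,.09],[.537,-.094,.09],[.509,-.356,.005]])
for a in p: cv2.circle(im,tuple(int(v*16) for v in a),24,(255,0,255),1,cv2.LINE_AA,4)
cv2.imwrite('pics/t1.png',cv2.resize(im[130:290,160:460,::-1],(800,427),interpolation=cv2.INTER_CUBIC))
"
```

```text
t 1.7667 pos [ 0.4718 -0.123   0.0793] tip 0.062254180323903716 F [-0.4653  0.28    0.5833] T [ 0.038  -0.0275 -0.0073] w 0.14788099662316342 0.0
shift mm [ 0.6491 -3.1313  4.2524] dr [ 0.0003  0.0011 -0.0005] q [ 0.7486  0.1662 -0.5838  2.0092  0.1091  0.9972 -1.6499]
```

View pics/t1.png

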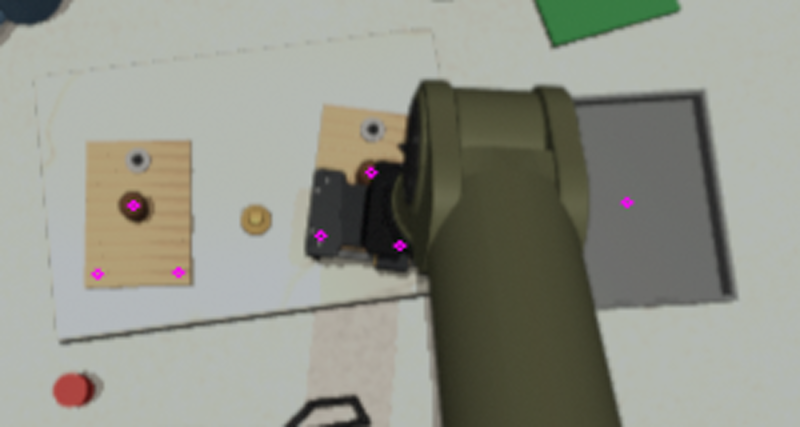

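The top view with my projections drawn on it shows the knob markers on the knobs, at (133,205) and (371,172) in the crop. The near-corner press points lie inside the panels at (98,273), (178,272), (320,236) and (400,245), and the tray centre is at (627,202). The gripper is over template B's near-right corner.

>>> send_rows(xyz=[[0,-1,1],[0,-1,2],[1,-2,3],[1,-2,4],[1,-2,4.5],[1,-2,5],[1,-2,5.5],[1,-2,6],[1,-2,6],[1,-2,6]], dr=[[0,0,0],[0,0,0],[0,0,0],[0,0,0],[0,0,0],[0,0,0],[0,0,0],[0,0,0],[0,0,0],[0,0,0]])

```text
time: 2.65
position: [0.4738, -0.1202, 0.0735]
tool_rot: [3.128, -0.297, -0.0]
ft_force: [0.3, -0.1, -1.0]
grip_width: 0.002
grip_force: 0.0
```

>>> send_rows(xyz=[[0,0,0.1],[0,0,0.2],[0,0,0.4],[0,0,0.6],[0,0,0.8],[0,0,1],[0,0,1],[0,0,1],[0,0,1],[0,0,1]], dr=[[0,0,0],[0,0,0],[0,0,0],[0,0,0],[0,0,0],[0,0,0],[0,0,0],[0,0,0],[0,0,0],[0,0,0]])

```text
time: 3.48
position: [0.4738, -0.1202, 0.0725]
tool_rot: [3.127, -0.297, -0.0]
ft_force: [0.3, 0.3, -0.8]
grip_width: 0.003
grip_force: 0.0
```

>>> send_rows(xyz=[[0,0,0.2],[0,0,0.4],[0,0,0.6],[0,0,0.8],[0,0,1],[0,0,1.2],[0,0,1.4],[0,0,1.5],[0,0,1.5],[0,0,1.5]], dr=[[0,0,0],[0,0,0],[0,0,0],[0,0,0],[0,0,0],[0,0,0],[0,0,0],[0,0,0],[0,0,0],[0,0,0]])

```text
time: 4.32
position: [0.4738, -0.1202, 0.071]
tool_rot: [3.127, -0.297, -0.0]
ft_force: [-1.2, 0.1, 0.1]
grip_width: 0.003
grip_force: 0.0
```

>>> send_rows(xyz=[[0,0,0.1],[0,0,0.2],[0,0,0.4],[0,0,0.6],[0,0,0.8],[0,0,1],[0,0,1],[0,0,1],[0,0,1],[0,0,1]], dr=[[0,0,0],[0,0,0],[0,0,0],[0,0,0],[0,0,0],[0,0,0],[0,0,0],[0,0,0],[0,0,0],[0,0,0]])

```text
time: 5.15
position: [0.4738, -0.1202, 0.0701]
tool_rot: [3.127, -0.297, 0.0]
ft_force: [0.8, -0.1, 0.5]
grip_width: 0.004
grip_force: 0.0
```

Tip is at 0.053, still no clear contact. Continuing down.

>>> send_rows(xyz=[[0,0,0.1],[0,0,0.2],[0,0,0.4],[0,0,0.6],[0,0,0.8],[0,0,1],[0,0,1],[0,0,1],[0,0,1],[0,0,1]], dr=[[0,0,0],[0,0,0],[0,0,0],[0,0,0],[0,0,0],[0,0,0],[0,0,0],[0,0,0],[0,0,0],[0,0,0]])

```text
time: 5.98
position: [0.4738, -0.1202, 0.069]
tool_rot: [3.127, -0.297, -0.0]
ft_force: [-0.5, 0.1, 0.0]
grip_width: 0.003
grip_force: 0.0
```

```bash
python3 -c "
from h import *
st()"
```

```text
t 5.9833 pos [ 0.4738 -0.1202  0.069 ] tip 0.05202677244887388 F [-0.4925  0.0625  0.0223] T [ 0.0403 -0.0148 -0.017 ] w 0.2571324011799568 0.0
```

>>> send_rows(xyz=[[0,0,0.1],[0,0,0.2],[0,0,0.4],[0,0,0.6],[0,0,0.8],[0,0,1],[0,0,1],[0,0,1],[0,0,1],[0,0,1]], dr=[[0,0,0],[0,0,0],[0,0,0],[0,0,0],[0,0,0],[0,0,0],[0,0,0],[0,0,0],[0,0,0],[0,0,0]])

```text
time: 6.82
position: [0.4738, -0.1202, 0.0681]
tool_rot: [3.127, -0.297, -0.0]
ft_force: [-0.5, -0.0, 1.9]
grip_width: 0.002
grip_force: 0.6
```

>>> send_rows(xyz=[[0,0,0.1],[0,0,0.2],[0,0,0.4],[0,0,0.5],[0,0,0.5],[0,0,0.5],[0,0,0.5],[0,0,0.5],[0,0,0.5],[0,0,0.5]], dr=[[0,0,0],[0,0,0],[0,0,0],[0,0,0],[0,0,0],[0,0,0],[0,0,0],[0,0,0],[0,0,0],[0,0,0]])

```text
time: 7.65
position: [0.4738, -0.1202, 0.0679]
tool_rot: [3.127, -0.297, -0.0]
ft_force: [-1.6, 0.6, 5.7]
grip_width: 0.008
grip_force: 2.8
```

```bash
cat >> h.py <<'E'
def diff(name,ref,wins):
    im=get_image(name); cv2.imwrite(f'{name}_last.png',im[:,:,::-1])
    a=cv2.cvtColor(cv2.imread(ref),cv2.COLOR_BGR2GRAY).astype(np.float32); b=cv2.cvtColor(im,cv2.COLOR_RGB2GRAY).astype(np.float32)
    for k,(x,y,h) in wins.items():
        s=np.s_[int(y-h):int(y+h),int(x-h):int(x+h)]
        print(name,k,np.round(cv2.phaseCorrelate(a[s],b[s],cv2.createHanningWindow((2*h,2*h),cv2.CV_32F)),2), 'absdiff',np.abs(a[s]-b[s]).mean().round(2))
W={'ringB':(223,177,7),'knobB':(239,165,9),'weight':(277,187,8),'ringA':(291,226,7),'knobA':(306,210,9),'panB':(232,188,9)}
E
python3 - <<'E'
from h import *
st(); diff('scene','scene_raw.png',W)
im=cv2.imread('scene_last.png')[110:270,180:380]; r=cv2.imread('scene_raw.png')[110:270,180:380]
cv2.imwrite('pics/d1.png',cv2.resize(np.hstack([r,im]),(800,320),interpolation=cv2.INTER_CUBIC))
E
```

```text
t 7.65 pos [ 0.4738 -0.1202  0.0679] tip 0.05093233914280712 F [-1.5925  0.577   5.7298] T [0.1613 0.5418 0.005 ] w 0.7219793048705629 2.7695501679409062Traceback (most recent call last):
  File "<stdin>", line 2, in <module>
  File "h.py", line 47, in diff
    print(name,k,np.round(cv2.phaseCorrelate(a[s],b[s],cv2.createHanningWindow((2*h,2*h),cv2.CV_32F)),2), 'absdiff',np.abs(a[s]-b[s]).mean().round(2))
                 ~~~~~~~~^^^^^^^^^^^^^^^^^^^^^^^^^^^^^^^^^^^^^^^^^^^^^^^^^^^^^^^^^^^^^^^^^^^^^^^^^^^^^^^
    return _wrapfunc(a, 'round', decimals=decimals, out=out)
    return _wrapit(obj, method, *args, **kwds)
    conv = _array_converter(obj)
ValueError: setting an array element with a sequence. The requested array has an inhomogeneous shape after 1 dimensions. The detected shape was (2,) + inhomogeneous part.
```

```bash
sed -i 's/np.round(cv2.phaseCorrelate(\(.*\)CV_32F)),2)/np.round(cv2.phaseCorrelate(\1CV_32F))[0],2)/' h.py
python3 - <<'E'
from h import *
diff('scene','scene_raw.png',W)
im=cv2.imread('scene_last.png')[110:270,180:380]; r=cv2.imread('scene_raw.png')[110:270,180:380]
cv2.imwrite('pics/d1.png',cv2.resize(np.hstack([r,im]),(800,320),interpolation=cv2.INTER_CUBIC))
E
```

```text
scene ringB [0.45 0.28] absdiff 7.9
scene knobB [0.07 0.44] absdiff 3.9
scene weight [-0.01 -0.22] absdiff 2.46
scene ringA [0.47 0.58] absdiff 9.56
scene knobA [-0.11  0.26] absdiff 2.17
scene panB [-0.38  0.42] absdiff 3.26
```

View pics/d1.png

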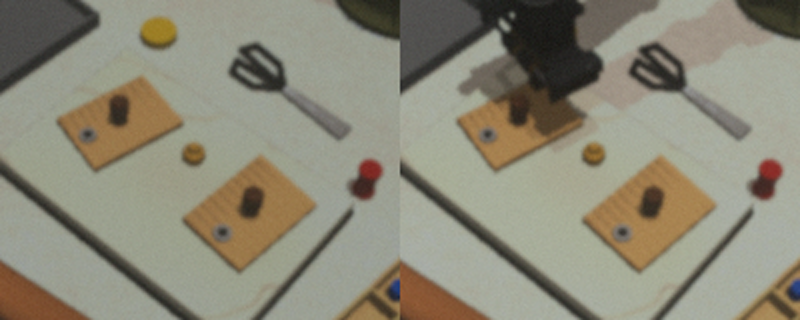

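Left is before, right is during the press. Template B's panel, knob at (118,108) and ring at (88,134) did not move, so that corner does not rock. Next is B's near-left corner, stopping about 1.5 mm above the flat contact height.

>>> send_rows(xyz=[[0,0,-6],[0,0,-15],[0,-15,-17],[0,-35,-17],[0,-55,-17],[0,-70,-17],[0,-76,-14],[0,-76,-9],[0,-76,-5],[0,-76,-2]], dr=[[0,0,0],[0,0,0],[0,0,0],[0,0,0],[0,0,0],[0,0,0],[0,0,0],[0,0,0],[0,0,0],[0,0,0]])

```text
time: 8.58
position: [0.4875, -0.0469, 0.0687]
tool_rot: [3.127, -0.299, -0.002]
ft_force: [0.0, -0.7, -0.6]
grip_width: 0.004
grip_force: 0.0
```

Run:
```python
from h import *
F=[]
for i in range(6):
    im=get_image('scene'); F.append(get_state()['ft_force'])
print(np.mean(F,0),np.std(F,0)); st()
diff('scene','scene_raw.png',W)
```

```text
[-0.0863 -0.267   0.2685] [0.5061 0.4743 0.4568]
t 8.8833 pos [ 0.4882 -0.0461  0.0696] tip 0.05261014207406027 F [-0.3968  0.1695  0.4314] T [0.0557 0.0736 0.0356] w 0.22385940261007684 0.0
scene ringB [0.51 0.49] absdiff 10.91
scene knobB [0.26 0.1 ] absdiff 5.72
scene weight [0.06 0.6 ] absdiff 14.08
scene ringA [0.51 0.49] absdiff 11.53
scene knobA [ 0.35 -0.03] absdiff 2.11
scene panB [-0.28 -0.12] absdiff 4.27
```

>>> send_rows(xyz=[[0,0,0.3],[0,0,0.6],[0,0,0.9],[0,0,1.2],[0,0,1.4],[0,0,1.6],[0,0,1.8],[0,0,1.9],[0,0,1.9],[0,0,1.9]], dr=[[0,0,0],[0,0,0],[0,0,0],[0,0,0],[0,0,0],[0,0,0],[0,0,0],[0,0,0],[0,0,0],[0,0,0]])

```text
time: 9.77
position: [0.4881, -0.0456, 0.068]
tool_rot: [3.127, -0.297, -0.0]
ft_force: [-3.1, -0.2, 5.6]
grip_width: 0.007
grip_force: 2.7
```

Run:
```python
from h import *
to(.460,.090,.0685,-2.3); diff('scene','scene_raw.png',W)
```

```text
t 9.7667 pos [ 0.4881 -0.0456  0.068 ] tip 0.05096718293038405 F [-3.051  -0.1616  5.6342] T [0.1145 0.4662 0.0065] w 0.6234686118391297 2.667562639035168
shift mm [ -53.1254 -127.8592   -0.57  ] dr [ 0.0003  0.0001 -0.149 ] q [ 0.6355  0.1968 -0.6411  2.0115  0.142   0.9764 -1.8361]
scene ringB [0.51 0.32] absdiff 11.07
scene knobB [-0.3   0.25] absdiff 5.63
scene weight [0.06 0.99] absdiff 14.29
scene ringA [0.5  0.52] absdiff 11.75
scene knobA [-0.14  0.13] absdiff 2.2
scene panB [-0.44 -0.03] absdiff 4.32
```

B is firm on both near corners, so on to template A's near-right corner.

>>> send_rows(xyz=[[0,0,-20],[0,0,-45],[-12,-30,-48],[-25,-60,-48],[-37,-90,-48],[-50,-120,-48],[-53,-128,-40],[-53,-128,-28],[-53,-128,-16],[-53,-128,-10]], dr=[[0,0,0],[0,0,0],[0,0,-0.03],[0,0,-0.06],[0,0,-0.09],[0,0,-0.12],[0,0,-0.15],[0,0,-0.15],[0,0,-0.15],[0,0,-0.15]])

```text
time: 10.65
position: [0.4591, 0.0881, 0.0751]
tool_rot: [3.14, -0.066, -0.005]
ft_force: [-0.3, -0.1, -0.3]
grip_width: 0.007
grip_force: 0.0
```

Run:
```python
from h import *
get_image('scene');to(.460,.090,.0695,-2.3); diff('scene','scene_raw.png',W)
cv2.imwrite('ref2.png',cv2.imread('scene_last.png'))
```

```text
t 10.7 pos [0.4585 0.0879 0.0745] tip 0.057532914467378515 F [-0.4234  0.149  -1.0877] T [-0.0436  0.0699  0.0505] w 0.5810920967437061 0.0
shift mm [ 1.4207 -2.1438  5.0248] dr [ 0.0006  0.0048 -0.0022] q [ 0.4916  0.1541 -0.7749  2.0516  0.1279  0.988  -1.9617]
scene ringB [0.34 0.19] absdiff 13.97
scene knobB [-0.51 -0.19] absdiff 2.98
scene weight [-0.32  0.5 ] absdiff 10.52
scene ringA [0.55 0.6 ] absdiff 12.35
scene knobA [-0.23  0.37] absdiff 3.85
scene panB [0.06 0.08] absdiff 5.46
```

>>> send_rows(xyz=[[0,0,0],[0,0,0],[1,-1,0],[1,-2,0],[1,-2,0.5],[1,-2,1],[1,-2,1.5],[1,-2,2],[1,-2,2],[1,-2,2]], dr=[[0,0,0],[0,0,0],[0,0,0],[0,0,0],[0,0,0],[0,0,0],[0,0,0],[0,0,0],[0,0,0],[0,0,0]])

```text
time: 11.58
position: [0.4611, 0.0921, 0.0756]
tool_rot: [3.141, -0.061, -0.0]
ft_force: [0.5, 1.5, -0.1]
grip_width: 0.006
grip_force: 0.0
```

Run:
```python
from h import *
to(.460,.090,.0695,-2.3); diff('scene','ref2.png',W)
```

```text
t 11.5833 pos [0.4611 0.0921 0.0756] tip 0.05856583243274088 F [ 0.469   1.5129 -0.1129] T [-0.0299  0.0144 -0.0607] w 0.4937978122946221 0.0
shift mm [-1.0492  2.1003  6.0662] dr [0.0001 0.0001 0.001 ] q [ 0.4856  0.1572 -0.778   2.0469  0.1323  0.9865 -1.9694]
scene ringB [0.8  0.49] absdiff 1.89
scene knobB [0.2  0.22] absdiff 0.78
scene weight [ 0.08 -0.18] absdiff 0.85
scene ringA [0.72 0.73] absdiff 1.86
scene knobA [0.22 0.42] absdiff 0.94
scene panB [-0.21  0.31] absdiff 0.61
```

>>> send_rows(xyz=[[-1,1,0.7],[-1,2,1.4],[-1,2,2.1],[-1,2,2.8],[-1,2,3.5],[-1,2,4.2],[-1,2,5],[-1,2,5.6],[-1,2,6],[-1,2,6]], dr=[[0,0,0],[0,0,0],[0,0,0],[0,0,0],[0,0,0],[0,0,0],[0,0,0],[0,0,0],[0,0,0],[0,0,0]])

```text
time: 12.47
position: [0.4601, 0.0901, 0.0695]
tool_rot: [3.141, -0.062, -0.0]
ft_force: [0.5, -1.1, 0.5]
grip_width: 0.006
grip_force: 0.3
```

Run:
```python
from h import *
F=[]
for i in range(6):
    im=get_image('scene'); F.append(get_state()['ft_force'])
print(np.mean(F,0)); st(); diff('scene','ref2.png',W)
r=cv2.imread('ref2.png')[150:270,240:360]; im=cv2.imread('scene_last.png')[150:270,240:360]
cv2.imwrite('pics/d2.png',cv2.resize(np.hstack([r,im]),(800,400),interpolation=cv2.INTER_CUBIC))
```

```text
[-0.332  -0.1154  0.4074]
t 12.7667 pos [0.4601 0.0901 0.0697] tip 0.05265793707704031 F [-0.5188 -0.2548  0.6286] T [-0.0965  0.1102 -0.0283] w 0.730066994098947 0.26939899718854576
scene ringB [0.46 0.29] absdiff 2.06
scene knobB [-0.06 -0.01] absdiff 0.78
scene weight [-0.34 -0.49] absdiff 0.85
scene ringA [ 0.29 -0.05] absdiff 4.39
scene knobA [ 0.12 -0.14] absdiff 1.44
scene panB [-0.25  0.28] absdiff 0.69
```

View pics/d2.png

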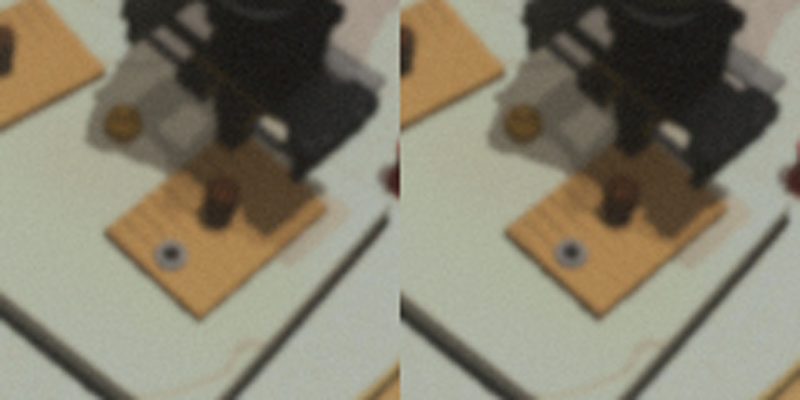

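Left is before, right is the light press. Template A shifts slightly: its ring moves from (171,254) to (171,252), its image differences double, and the fingers feel a light contact of about 0.3 N. So A's near-right corner seems to rock. I'll press further to the stone.

>>> send_rows(xyz=[[0,0,0.3],[0,0,0.6],[0,0,0.9],[0,0,1.2],[0,0,1.4],[0,0,1.6],[0,0,1.8],[0,0,1.9],[0,0,1.9],[0,0,1.9]], dr=[[0,0,0],[0,0,0],[0,0,0],[0,0,0],[0,0,0],[0,0,0],[0,0,0],[0,0,0],[0,0,0],[0,0,0]])

```text
time: 13.65
position: [0.4601, 0.09, 0.0681]
tool_rot: [3.14, -0.062, -0.0]
ft_force: [-2.0, -1.2, 5.6]
grip_width: 0.004
grip_force: 3.1
```

Run:
```python
from h import *
st(); diff('scene','ref2.png',W)
```

```text
t 13.65 pos [0.4601 0.09   0.0681] tip 0.051128760338999865 F [-2.0415 -1.2425  5.5671] T [-0.2418  0.5829 -0.0057] w 0.35914774954975637 3.051400068606114
scene ringB [0.59 0.55] absdiff 1.96
scene knobB [-0.39  0.35] absdiff 0.78
scene weight [-0.08 -0.63] absdiff 0.83
scene ringA [0.49 0.  ] absdiff 6.01
scene knobA [-0.07  0.02] absdiff 1.71
scene panB [-0.17 -0.21] absdiff 0.74
```

Template A's ring keeps moving (6.0) while B stays still (0.8 to 2.0), so A is the warped one. I'll raise the force to about 10 N and hold it.

>>> send_rows(xyz=[[0,0,0.2],[0,0,0.4],[0,0,0.5],[0,0,0.6],[0,0,0.6],[0,0,0.6],[0,0,0.6],[0,0,0.6],[0,0,0.6],[0,0,0.6]], dr=[[0,0,0],[0,0,0],[0,0,0],[0,0,0],[0,0,0],[0,0,0],[0,0,0],[0,0,0],[0,0,0],[0,0,0]])

```text
time: 14.53
position: [0.4601, 0.09, 0.0679]
tool_rot: [3.14, -0.061, -0.001]
ft_force: [-4.5, -1.7, 10.3]
grip_width: 0.009
grip_force: 5.1
```

>>> send_rows(xyz=[[0,0,0],[0,0,0],[0,0,0],[0,0,0],[0,0,0],[0,0,0],[0,0,0],[0,0,0],[0,0,0],[0,0,0]], dr=[[0,0,0],[0,0,0],[0,0,0],[0,0,0],[0,0,0],[0,0,0],[0,0,0],[0,0,0],[0,0,0],[0,0,0]])

```text
time: 15.37
position: [0.4601, 0.09, 0.0679]
tool_rot: [3.14, -0.062, -0.001]
ft_force: [-4.1, -1.6, 9.9]
grip_width: 0.009
grip_force: 5.1
```

Run:
```python
from h import *
diff('scene','ref2.png',W); to(.519,.126,.082,-2.3)
```

```text
scene ringB [0.63 0.77] absdiff 2.1
scene knobB [0.35 0.41] absdiff 0.84
scene weight [-0.17 -0.68] absdiff 0.85
scene ringA [ 0.45 -0.13] absdiff 5.67
scene knobA [0.04 0.2 ] absdiff 1.77
scene panB [-0.15  0.19] absdiff 0.75
t 15.4167 pos [0.4602 0.09   0.068 ] tip 0.05096921827989037 F [-4.0355 -1.6532 10.133 ] T [-0.2905  0.9888  0.0079] w 0.5723003705224229 5.145466621727337
shift mm [ 57.3878 -38.261  -14.0842] dr [0.0009 0.0003 0.0009] q [ 0.484   0.1671 -0.7749  2.056   0.1424  0.971  -1.9747]
```

The corner was held at about 10 N for over a second. Lifting off gently, then over to the knob.

>>> send_rows(xyz=[[0,0,-1],[0,0,-3],[0,0,-5],[0,0,-8],[0,0,-14],[0,0,-25],[0,0,-45],[0,0,-65],[15,-10,-75],[30,-20,-80]], dr=[[0,0,0],[0,0,0],[0,0,0],[0,0,0],[0,0,0],[0,0,0],[0,0,0],[0,0,0],[0,0,0],[0,0,0]])

```text
time: 16.25
position: [0.4924, 0.1086, 0.1502]
tool_rot: [3.139, -0.064, 0.007]
ft_force: [-0.1, 0.4, 1.1]
grip_width: 0.006
grip_force: 0.0
```

>>> send_rows(xyz=[[15,-10,0],[28,-19,0],[28,-19,0],[28,-19,0],[28,-19,5],[28,-19,10],[28,-19,15],[28,-19,20],[28,-19,20],[28,-19,20]], dr=[[0,0,0],[0,0,0],[0,0,0],[0,0,0],[0,0,0],[0,0,0],[0,0,0],[0,0,0],[0,0,0],[0,0,0]], jaw=87, grip_force=25)

```text
time: 17.08
position: [0.5191, 0.1265, 0.1266]
tool_rot: [3.141, -0.062, -0.002]
ft_force: [0.4, -0.2, -0.3]
grip_width: 0.683
grip_force: 0.0
```

Run:
```python
from h import *
to(.520,.127,.0765,-2.3)
# knob position from initial images: dark blob inside panel region
def blob(n,box):
    im=cv2.imread(f'{n}_raw.png'); g=im.max(2); x0,y0,x1,y1=box
    m=np.zeros_like(g); m[y0:y1,x0:x1]=(g[y0:y1,x0:x1]<115)
    k=max(cv2.findContours(m,cv2.RETR_EXTERNAL,cv2.CHAIN_APPROX_NONE)[0],key=cv2.contourArea); M=cv2.moments(k); print(n,cv2.boundingRect(k)); return [M['m10']/M['m00'],M['m01']/M['m00']]
a=blob('top',(198,198,224,218)); b=blob('scene',(295,195,318,226)); print('knobA',tri([a],[b]),a,b)
im=get_image('scene'); cv2.imwrite('pics/g1.png',cv2.resize(im[130:280,220:420,::-1],(800,600),interpolation=cv2.INTER_CUBIC))
```

```text
t 17.0833 pos [0.5191 0.1265 0.1266] tip 0.1096062777824227 F [ 0.4456 -0.2392 -0.3028] T [0.0503 0.0526 0.0244] w 59.389379578612505 0.0
shift mm [ 0.9399 -0.536  50.1051] dr [0.0004 0.001  0.0009] q [ 0.4194  0.2465 -0.7911  1.8528  0.1938  1.1222 -2.0516]
top (204, 202, 14, 12)
scene (299, 203, 13, 17)
knobA [[0.5202 0.1264 0.0713]] [210.50165016501649, 207.26072607260724] [305.2279411764706, 210.90441176470588]
```

View pics/g1.png

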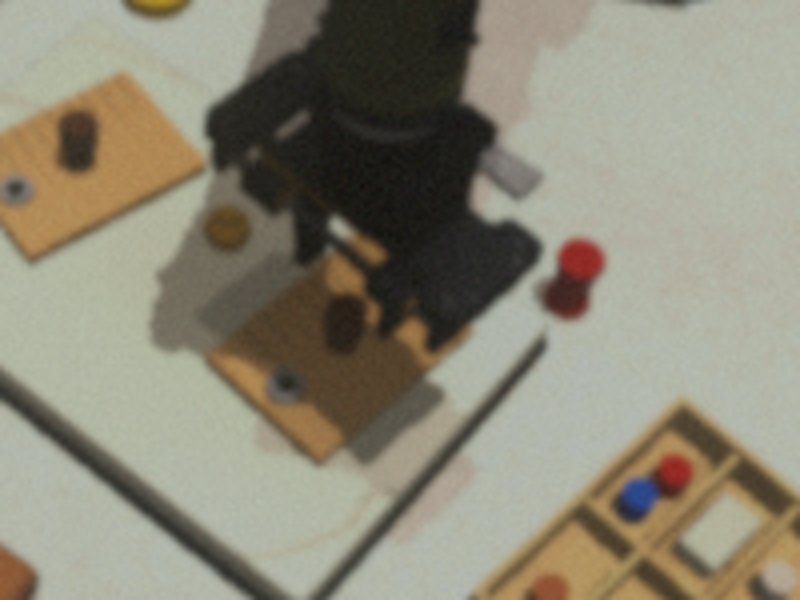

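The picture shows the open fingers above template A's knob at (345,322), with everything else in place. Triangulating the knob gives (0.520, 0.126), which agrees. Descending to grip.

>>> send_rows(xyz=[[1,0,0],[1,0,3],[1,0,8],[1,0,15],[1,0,24],[1,0,33],[1,0,41],[1,0,46],[1,0,49],[1,0,50]], dr=[[0,0,0],[0,0,0],[0,0,0],[0,0,0],[0,0,0],[0,0,0],[0,0,0],[0,0,0],[0,0,0],[0,0,0]])

```text
time: 17.97
position: [0.5202, 0.1268, 0.0763]
tool_rot: [3.141, -0.061, -0.002]
ft_force: [0.6, 0.6, -0.2]
grip_width: 1.0
grip_force: 0.0
```

>>> send_rows(xyz=[[0,0,0],[0,0,0],[0,0,0],[0,0,0],[0,0,0],[0,0,0],[0,0,0],[0,0,0],[0,0,0],[0,0,0]], dr=[[0,0,0],[0,0,0],[0,0,0],[0,0,0],[0,0,0],[0,0,0],[0,0,0],[0,0,0],[0,0,0],[0,0,0]], jaw=10)

```text
time: 18.8
position: [0.5206, 0.1268, 0.0771]
tool_rot: [3.141, -0.061, -0.0]
ft_force: [0.5, 0.6, -0.1]
grip_width: 0.325
grip_force: 0.0
```

>>> send_rows(xyz=[[0,0,0],[0,0,0],[0,0,0],[0,0,0],[0,0,-2],[0,0,-5],[0,0,-10],[0,0,-15],[0,0,-20],[0,0,-20]], dr=[[0,0,0],[0,0,0],[0,0,0],[0,0,0],[0,0,0],[0,0,0],[0,0,0],[0,0,0],[0,0,0],[0,0,0]])

```text
time: 19.63
position: [0.5215, 0.1271, 0.0985]
tool_rot: [-3.141, 0.062, -0.003]
ft_force: [0.5, 0.6, -3.0]
grip_width: 0.284
grip_force: 25.0
```

Run:
```python
from h import *
to(.509,-.356,.16,0)
```

```text
t 19.6333 pos [0.5215 0.1271 0.0985] tip 0.08148023526664565 F [ 0.4722  0.5899 -3.0469] T [0.0619 0.0286 0.0074] w 24.703816913970275 24.96365920142125
shift mm [  6.6222 483.1685 -61.6308] dr [-0.0002 -0.0022 -0.0392] q [ 0.4024  0.2853 -0.7801  1.8766  0.2285  1.0685 -2.0782]
```

>>> send_rows(xyz=[[0,0,-15],[0,0,-32],[0,0,-50],[0,3,-65],[1,10,-70],[1,25,-70],[2,45,-70],[2,70,-70],[2,98,-70],[2,128,-70]], dr=[[0,0,0],[0,0,0],[0,0,0],[0,0,0],[0,0,0],[0,0,0],[0,0,-0.01],[0,0,-0.01],[0,0,-0.02],[0,0,-0.02]])

```text
time: 20.47
position: [0.517, -0.0022, 0.1666]
tool_rot: [3.141, -0.028, -0.001]
ft_force: [1.2, 0.3, -2.9]
grip_width: 0.289
grip_force: 25.0
```

>>> send_rows(xyz=[[0,32,0],[1,66,0],[1,102,0],[2,138,0],[2,174,0],[3,210,0],[3,245,0],[4,278,0],[4,308,0],[4,330,0]], dr=[[0,0,0],[0,0,0],[0,0,0],[0,0,0],[0,0,0],[0,0,-0.01],[0,0,-0.01],[0,0,-0.01],[0,0,-0.02],[0,0,-0.02]])

```text
time: 21.3
position: [0.5134, -0.3356, 0.166]
tool_rot: [3.14, -0.004, -0.003]
ft_force: [0.2, -0.1, -3.3]
grip_width: 0.285
grip_force: 25.0
```

Run:
```python
from h import *
to(.509,-.356,.06,0)
```

```text
t 21.3 pos [ 0.5134 -0.3356  0.166 ] tip 0.149012744854926 F [ 0.1745 -0.1282 -3.3039] T [-0.011   0.0505 -0.0385] w 24.820949991527737 24.967311384789355
shift mm [ -4.1794  20.3337 106.0427] dr [ 0.0011  0.0017 -0.0025] q [ 0.9431  0.3297 -0.4974  1.6264  0.1666  1.2285 -1.1612]
```

>>> send_rows(xyz=[[-2,12,0],[-4,20,0],[-4,20,10],[-4,20,25],[-4,20,42],[-4,20,59],[-4,20,76],[-4,20,90],[-4,20,98],[-4,20,100]], dr=[[0,0,0],[0,0,0],[0,0,0],[0,0,0],[0,0,0],[0,0,0],[0,0,0],[0,0,0],[0,0,0],[0,0,0]])

```text
time: 22.13
position: [0.5105, -0.3492, 0.065]
tool_rot: [-3.139, -0.004, 0.004]
ft_force: [-1.2, 0.3, -3.3]
grip_width: 0.29
grip_force: 25.0
```

Run:
```python
from h import *
to(.509,-.356,.044,0)
im=np.hstack([get_image('scene')[60:210,100:300],get_image('top')[130:280,310:510]]); cv2.imwrite('pics/p1.png',cv2.resize(im[:,:,::-1],(800,300),interpolation=cv2.INTER_CUBIC))
```

```text
t 22.1333 pos [ 0.5105 -0.3492  0.065 ] tip 0.04804085118479562 F [-1.2356  0.3218 -3.3473] T [ 0.0736  0.1108 -0.0699] w 25.257559429820486 24.96632463964488
shift mm [-1.4226  6.7996 21.0283] dr [-0.0024  0.0027  0.0025] q [ 0.937   0.4388 -0.4696  1.7036  0.2218  1.0558 -1.1731]
```

View pics/p1.png

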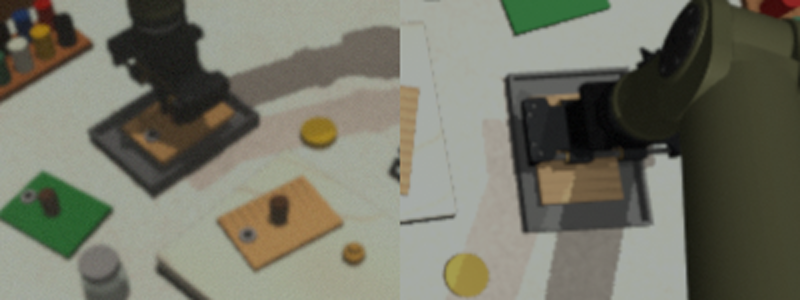

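Both views show the panel over the tray with clear margins on all sides. In the right half the panel spans x 537–625 and the tray 525–650. Lowering with a small shift to centre it.

>>> send_rows(xyz=[[0,2,0],[0,3,1],[0,3,3],[0,3,6],[0,3,9],[0,3,12],[0,3,15],[0,3,17],[0,3,18],[0,3,18]], dr=[[0,0,0],[0,0,0],[0,0,0],[0,0,0],[0,0,0],[0,0,0],[0,0,0],[0,0,0],[0,0,0],[0,0,0]])

```text
time: 23.07
position: [0.5111, -0.3541, 0.0487]
tool_rot: [-3.141, -0.001, 0.001]
ft_force: [-1.0, -0.0, -2.5]
grip_width: 0.284
grip_force: 25.0
```

>>> send_rows(xyz=[[0,0,0.2],[0,0,0.4],[0,0,0.6],[0,0,0.8],[0,0,1],[0,0,1.2],[0,0,1.4],[0,0,1.5],[0,0,1.5],[0,0,1.5]], dr=[[0,0,0],[0,0,0],[0,0,0],[0,0,0],[0,0,0],[0,0,0],[0,0,0],[0,0,0],[0,0,0],[0,0,0]])

```text
time: 23.9
position: [0.5113, -0.3542, 0.0477]
tool_rot: [3.142, 0.001, -0.0]
ft_force: [0.2, 0.6, -2.4]
grip_width: 0.285
grip_force: 25.0
```

>>> send_rows(xyz=[[0,0,0.4],[0,0,0.8],[0,0,1.2],[0,0,1.6],[0,0,2],[0,0,2.4],[0,0,2.8],[0,0,3],[0,0,3],[0,0,3]], dr=[[0,0,0],[0,0,0],[0,0,0],[0,0,0],[0,0,0],[0,0,0],[0,0,0],[0,0,0],[0,0,0],[0,0,0]])

```text
time: 24.73
position: [0.5113, -0.3542, 0.0446]
tool_rot: [3.142, 0.001, -0.0]
ft_force: [-0.7, -0.2, -3.2]
grip_width: 0.286
grip_force: 25.0
```

>>> send_rows(xyz=[[0,0,0.2],[0,0,0.4],[0,0,0.6],[0,0,0.8],[0,0,1],[0,0,1.2],[0,0,1.4],[0,0,1.5],[0,0,1.5],[0,0,1.5]], dr=[[0,0,0],[0,0,0],[0,0,0],[0,0,0],[0,0,0],[0,0,0],[0,0,0],[0,0,0],[0,0,0],[0,0,0]])

```text
time: 25.57
position: [0.5112, -0.3543, 0.0431]
tool_rot: [3.142, 0.001, -0.0]
ft_force: [0.2, 0.2, -3.4]
grip_width: 0.286
grip_force: 25.0
```

>>> send_rows(xyz=[[0,0,0.2],[0,0,0.4],[0,0,0.6],[0,0,0.8],[0,0,1],[0,0,1.2],[0,0,1.4],[0,0,1.5],[0,0,1.5],[0,0,1.5]], dr=[[0,0,0],[0,0,0],[0,0,0],[0,0,0],[0,0,0],[0,0,0],[0,0,0],[0,0,0],[0,0,0],[0,0,0]])

```text
time: 26.4
position: [0.5112, -0.3543, 0.0417]
tool_rot: [3.141, 0.001, -0.0]
ft_force: [-1.1, 0.5, -2.3]
grip_width: 0.284
grip_force: 25.0
```

>>> send_rows(xyz=[[0,0,0.2],[0,0,0.4],[0,0,0.6],[0,0,0.8],[0,0,1],[0,0,1],[0,0,1],[0,0,1],[0,0,1],[0,0,1]], dr=[[0,0,0],[0,0,0],[0,0,0],[0,0,0],[0,0,0],[0,0,0],[0,0,0],[0,0,0],[0,0,0],[0,0,0]])

```text
time: 27.23
position: [0.5113, -0.3543, 0.0409]
tool_rot: [3.141, 0.001, -0.0]
ft_force: [-2.7, 0.0, 2.2]
grip_width: 0.286
grip_force: 24.9
```

Contact made, with about 5 N on the tray. Releasing, then retreating straight up.

>>> send_rows(xyz=[[0,0,0],[0,0,0],[0,0,0],[0,0,0],[0,0,0],[0,0,0],[0,0,0],[0,0,0],[0,0,0],[0,0,0]], dr=[[0,0,0],[0,0,0],[0,0,0],[0,0,0],[0,0,0],[0,0,0],[0,0,0],[0,0,0],[0,0,0],[0,0,0]], jaw=75)

```text
time: 28.07
position: [0.5113, -0.3543, 0.0406]
tool_rot: [3.142, 0.001, -0.0]
ft_force: [-0.0, -0.3, 0.9]
grip_width: 0.846
grip_force: 0.0
```

>>> send_rows(xyz=[[0,0,-2],[0,0,-6],[0,0,-12],[0,0,-22],[0,0,-34],[0,0,-48],[0,0,-65],[0,0,-85],[0,0,-105],[0,0,-120]], dr=[[0,0,0],[0,0,0],[0,0,0],[0,0,0],[0,0,0],[0,0,0],[0,0,0],[0,0,0],[0,0,0],[0,0,0]])

```text
time: 28.9
position: [0.5122, -0.3546, 0.1643]
tool_rot: [3.139, 0.001, 0.004]
ft_force: [0.2, -0.8, 0.2]
grip_width: 0.859
grip_force: 0.0
```

Run:
```python
from h import *
st()
im=np.hstack([get_image('scene')[60:260,100:360],get_image('top')[110:310,252:512]]); cv2.imwrite('pics/p2.png',cv2.resize(im[:,:,::-1],(800,308),interpolation=cv2.INTER_CUBIC))
```

```text
t 28.9 pos [ 0.5122 -0.3546  0.1643] tip 0.1473062713017409 F [ 0.1768 -0.8478  0.2169] T [ 0.0215 -0.0025 -0.0003] w 74.73526596534478 0.0
```

View pics/p2.png

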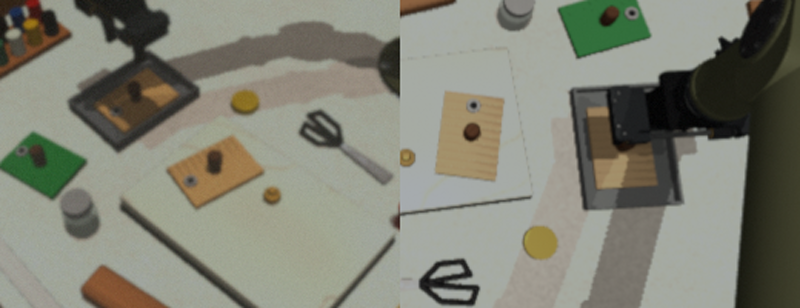

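The scene half shows the warped template lying in the tray at (135,95) and the gripper clear above it. Template B at (470,132) in the top half and the weight have not moved. Handing in.

```bash
python3 -c "
from bench import *
print(close_job())"
```

```text
the job is handed in; nothing more can be done
None
```

The left-hand template was the warped one: I held its raised near-right corner on the stone at about 10 N for over half a second, then laid it flat in the grey tray with about 5 N of contact. The flat template stayed where it was, and the job was handed in at about 29 s.

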